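# Sweep the blue caps through the gate

### The job

On the sorting tray, push the three blue caps with the fingertips, one after another, through the gate between the two yellow posts so that each drops into the slot behind it. Only slide them along the tray: do not pick any cap up or lift it over the rim. Leave the orange cap lying on the tray, and do not disturb the amber jar, the green bottle or the tube rack.

Things in the scene. Friction and masses are not known exactly. Their poses are not given: they have to be found in the camera images.
- tray: Sorting tray fixed to the bench, its place and yaw vary. Origin: at bench height under the deck, z up. The flat white deck is 90 mm above the bench and spans x -150..150, y -100..140 mm inside a steel rim 6 mm thick and 14 mm high. In the middle of the -y rim is the gate (x -24..24 mm); at that rim's outer face, y -106 mm, the deck ends at a sharp edge above the slot.
- gate (a point): Middle of the gate opening, at deck level, half-way through the rim (tray x 0, y -103, z 90 mm). Axes as the tray: -y leads out through the gate, 48 mm wide; a cap tips into the slot once its centre is past the deck edge. A yellow post 8 mm thick and 18 mm high stands at each end of the opening.
- slot (a point): Middle of the slot's mouth, at deck level (tray x 0, y -141, z 90 mm). The slot is an open well 120 mm (x) by 70 mm (y), 84 mm deep, with a black floor; its outer walls are 5 mm thick and stand 14 mm above deck level.
- deck (a point): Centre of the white deck's surface (tray x 0, y 20, z 90 mm), axes as the tray.
- blue1_c (a point): Blue plastic screw cap lying flat on the tray deck: a plain disc, 34 mm diameter, 13 mm high, 11 to 21 g. The point is its centre, half-way up (6.5 mm above the deck).
- blue2_c (a point): Blue plastic screw cap lying flat on the tray deck: a plain disc, 34 mm diameter, 13 mm high, 11 to 21 g. The point is its centre, half-way up (6.5 mm above the deck).
- blue3_c (a point): Blue plastic screw cap lying flat on the tray deck: a plain disc, 34 mm diameter, 13 mm high, 11 to 21 g. The point is its centre, half-way up (6.5 mm above the deck).
- orange_c (a point): Orange plastic screw cap lying flat on the tray deck: a plain disc, 34 mm diameter, 13 mm high, 11 to 21 g. The point is its centre, half-way up (6.5 mm above the deck). It stays on the tray.
- jar_c (a point): Amber glass jar standing on the bench past the slot, 56 mm diameter, 85 mm high; the point is its centre, half-way up. Leave alone.
- bottle_c (a point): Green bottle standing on the bench past the slot, 54 mm diameter, 110 mm high; the point is its centre, half-way up. Leave alone.
- rack_c (a point): White test tube rack with capped tubes, 50 by 160 mm, 90 mm high over the tubes, on the bench at the tray's +x side; the point is its centre, half-way up. Leave alone.
Mind the look-alikes: they are no part of the job. Leave any black look-alike of the part that bears blue1_c alone.

How it is judged (in metres and radians):
On the way, in this order (a step that is already met when the one before it is completed fails the run):
1. a first blue cap has dropped into the slot (((z of blue1_c in the frame of slot below -0.008 m and y of blue1_c in the frame of slot between -0.038 and 0.038 m and horizontal distance between blue1_c and slot below 0.072 m) or (z of blue2_c in the frame of slot below -0.008 m and y of blue2_c in the frame of slot between -0.038 and 0.038 m and horizontal distance between blue2_c and slot below 0.072 m) or (z of blue3_c in the frame of slot below -0.008 m and y of blue3_c in the frame of slot between -0.038 and 0.038 m and horizontal distance between blue3_c and slot below 0.072 m))), for 0.2 s.
2. a second blue cap has dropped in after it ((((z of blue1_c in the frame of slot below -0.008 m and y of blue1_c in the frame of slot between -0.038 and 0.038 m and horizontal distance between blue1_c and slot below 0.072 m) and (z of blue2_c in the frame of slot below -0.008 m and y of blue2_c in the frame of slot between -0.038 and 0.038 m and horizontal distance between blue2_c and slot below 0.072 m)) or ((z of blue1_c in the frame of slot below -0.008 m and y of blue1_c in the frame of slot between -0.038 and 0.038 m and horizontal distance between blue1_c and slot below 0.072 m) and (z of blue3_c in the frame of slot below -0.008 m and y of blue3_c in the frame of slot between -0.038 and 0.038 m and horizontal distance between blue3_c and slot below 0.072 m)) or ((z of blue2_c in the frame of slot below -0.008 m and y of blue2_c in the frame of slot between -0.038 and 0.038 m and horizontal distance between blue2_c and slot below 0.072 m) and (z of blue3_c in the frame of slot below -0.008 m and y of blue3_c in the frame of slot between -0.038 and 0.038 m and horizontal distance between blue3_c and slot below 0.072 m)))), for 0.2 s.
3. the third blue cap has dropped in (z of each of blue1_c, blue2_c, blue3_c in the frame of slot below -0.008 m and y of blue1_c in the frame of slot between -0.038 and 0.038 m and horizontal distance between each of blue1_c, blue2_c, blue3_c and slot below 0.072 m and y of blue2_c in the frame of slot between -0.038 and 0.038 m and y of blue3_c in the frame of slot between -0.038 and 0.038 m), for 0.2 s.
At the end, for the whole second after the job is handed in: All three blue caps lie in the slot, their centres at least 8 mm below deck level and inside its walls; the orange cap lies flat on the deck inside the rim (its centre 3 to 12 mm above the deck, on the deck side of the gate); all are at rest (under 0.03 m/s) (all of step 3 and z of orange_c in the frame of deck between 0.003 and 0.012 m and x of orange_c in the frame of deck between -0.15 and 0.15 m and y of orange_c in the frame of deck between -0.12 and 0.12 m and linear speed of each of blue1, blue2, blue3, orange below 0.03 m/s); the robot touches nothing.
It fails at once if a cap is lifted: its centre rises more than 18 mm above the deck (it lies at 6.5 mm) (z of any of blue1_c, blue2_c, blue3_c, orange_c in the frame of deck above 0.018 m).
It fails at once if the jar, bottle or rack is moved by more than 20 mm or tipped by more than 0.4 rad (distance of any of jar_c, bottle_c, rack_c from where it was at the start of the episode above 0.02 m or angle between any of jar_c, bottle_c, rack_c's own z axis and vertical above 0.4 rad).
It also fails if it takes over 72 s, if anything falls off the work surface, if the arm or the gripper's body presses on something with over 40 N, if the wrist force passes 120 N, or if a joint passes its speed limit or range.

### The arm

A 6-joint arm with a two-finger parallel gripper is mounted at the origin on the work surface. World frame = base frame: x ahead of the robot, y to its left, z up, the work surface at z = 0. Lengths are in mm, angles in rad, forces in N, time in s.
With the tool pointing down it reaches from about 300 to 750 mm from the base axis. Payload 8.5 kg.
Tool frame: the origin (TCP) lies at the very end of the fingers, on their centre line; the grasp point (between the pads) lies 19 mm behind it; z points along the fingers, y is the direction in which the jaws open and shut (so a half turn about z gives the same grasp; the last joint's range is limited). The gripper opens to 85 mm and grips with 20 to 120 N. Pads are 22 mm wide; open, the fingers measure 114 mm over their backs; the gripper's body (76 mm by 85 mm) begins 54 mm behind the grasp point. The pads swing forward as they close: fully open they stand 13 mm farther back than shut.
Start: joints at [1.059, 0.381, 1.297, -0, 1.464, -0.215], TCP at [160.845, 525.936, 231.322] pointing down, gripper open.
Joint ranges: [-3.11, 3.11], [-0.89, 2.33], [0.22, 2.48], [-1.42, 4.56], [0.17, 2.85], [-2.88, 2.88]. Speed limits (rad/s): [2.39, 2.39, 3.14, 3.14, 3.14, 3.14].

### API

Orientations are given as a unit quaternion [x, y, z, w].
In Python, from cell import env, vision gives the robot as it stands.
- The arm moves only by the tool jog_arm, never from a script. Its argument "motion" is a list of rows, each a list of 7 numbers: the shift along the tool's x, y, z scaled (see below), then the turn, a rotation vector about the tool's x, y, z scaled (see below), then the finger opening in mm, from 0 to 85.4. In form: [[x, y, z, ax, ay, az, jaw], ...]. A call has 1 to 12 rows; each row is the pose to reach, as a shift and turn from the pose commanded when the call began, along the tool's axes at that moment; what a row does not reach only later rows make up. The controller multiplies each number of a shift by 100 cm and each number of a turn by 1.5 rad. A row lasts 1/12 s, in which the tool goes at most 41.7 mm and 7.16 degrees, less where a joint would pass 70% of its speed; a pose out of reach is approached as far as the arm can. A call with a number of a shift or a turn outside -1 to 1 is refused whole. A call with a gripper value outside its range is refused whole. The fingers move at their own pace and stop on an object; the grip force is fixed at half the most. Time passes only in rows, so rows that repeat a pose let the fingers close. It gives the time, the measured TCP pose, the force and the opening at its end, in the units of the state.
- env.state(): the state, without advancing time (a new reading comes with each control period).
- vision.read_camera(name): name is "scene" or "top" or "wrist"; returns the picture (384x512x3 uint8, red, green, blue); there is no depth.
- vision.camera_params(name): a dict with "camera_matrix" (3x3 intrinsics, pixels), "position" and "orientation" of the camera in the world. Camera axes: x right, y down, z forward; pixel columns grow to the right and rows downward; lengths in mm; the calibration is good to about 2 mm. A picture is of the moment at which its call begins: read the wrist's pose just before it. camera_params takes no time and is no camera call; for the wrist camera it gives the pose at the moment of the call.
- env.sign_off(): hands the job in, once; it reports no verdict.
The state is a dict: "time_s": time; "joint_positions": joint angles; "qvel": joint speeds; "tau": joint torques, N m; "ee_pos": TCP position; "tool_rot": TCP orientation; "force": force on the tool from outside, world axes, zero at the start; "moment": the same for the moment, N m; "grip_width": finger opening in mm.
Only numpy, scipy, OpenCV 4.12 (cv2) and the standard library are available. Lean on these libraries where they do the work, as an engineer would, in place of code of your own. Each camera call takes 0.05 s, during which the arm holds its last target. There are 200 camera calls.

## Working session

There is one attempt and no reset: what is moved stays moved. The work goes in short steps, Python scripts to look and compute and a tool call to move; the robot and the scene stay as the last step left them, time stands still between calls to the robot, and variables do not carry over. Pictures are saved under pics/ and viewed, about 8 in all and at most 12, crops included, and the job is handed in when it is done.

Besides the shell and the picture viewer there is one more tool, called after "Emit:" as a command line: name --pt "numbers of a row" for each row, then --argument value for the rest. jog_arm: Moves the arm, as the interface text tells. Shifts and turns lie within -1 to 1; 1 stands for 100 cm of shift or 1.5 rad of turn. Its arguments: {"type":"object","properties":{"motion":{"type":"array","items":{"type":"array","items":{"type":"number"}}}},"required":["motion"]}

```bash
mkdir -p pics; ls; python3 - <<'E'
from cell import env, vision
import cv2, numpy as np
s=env.state(); print(s)
a=vision.read_camera("top"); b=vision.read_camera("scene")
cv2.imwrite("pics/top0.png",a[:,:,::-1]); cv2.imwrite("pics/scene0.png",b[:,:,::-1])
for n in("top","scene"): print(n,vision.camera_params(n))
E
```

```text
pics
{'time_s': 0.0, 'joint_positions': array([ 1.05867414e+00,  3.81191928e-01,  1.29828178e+00,  2.61159726e-05,
        1.46362528e+00, -2.15314767e-01]), 'qvel': array([ 0.00042708,  0.00034853, -0.00065831, -0.00202272,  0.0013106 ,
        0.00013958]), 'tau': array([-3.70202661e-04, -4.48477077e+01, -2.31268090e+01, -3.32437166e-04,
        5.00531503e-03,  1.25692787e-05]), 'ee_pos': array([160.7072483 , 525.67629452, 230.70688996]), 'tool_rot': array([ 1.47860926e-01,  9.89007876e-01, -6.99275477e-04, -2.80072835e-04]), 'force': array([-0.41022264,  0.40327184,  0.28928676]), 'moment': array([ 0.03064179,  0.02054389, -0.04827498]), 'grip_width': 85.2170857210621}
top {'camera_matrix': array([[350.13792446,   0.        , 261.43484393],
       [  0.        , 350.13792446, 194.65273291],
       [  0.        ,   0.        ,   1.        ]]), 'position': array([474.34441066,  23.84968875, 888.33503278]), 'orientation': array([ 0.71149755, -0.69620871,  0.06119677, -0.07293576])}
scene {'camera_matrix': array([[391.71193221,   0.        , 255.37568379],
       [  0.        , 391.71193221, 187.6808113 ],
       [  0.        ,   0.        ,   1.        ]]), 'position': array([1284.05639776,  361.92208679,  629.32467088]), 'orientation': array([ 0.45688433,  0.76472899, -0.38815387, -0.23618395])}
```

View pics/top0.png

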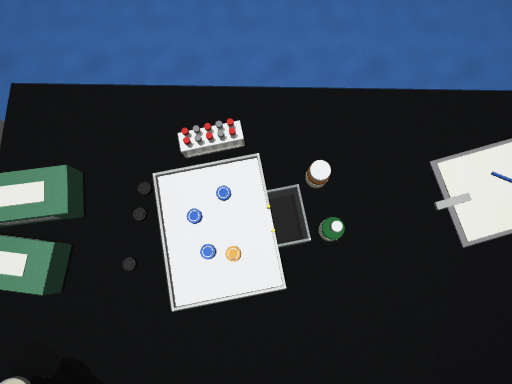

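View pics/scene0.png

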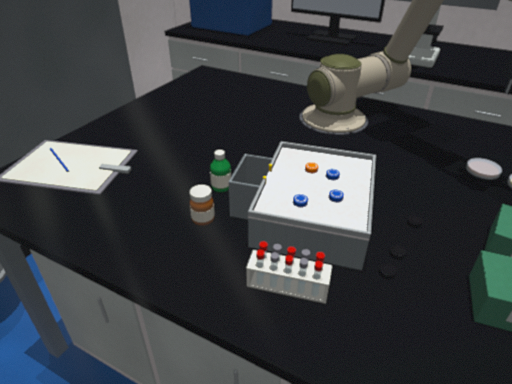

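Top view: the blue caps are at about (223,193), (194,216) and (208,251), and the orange cap at (233,254). The gate posts are at (268,206) and (273,230). Look-alikes are three black caps on the bench at (145,188), (139,214) and (129,264), which I leave alone. I choose the three blue caps on the white deck.

```bash
cat > h.py <<'E'
from cell import env, vision
import cv2, numpy as np
from scipy.spatial.transform import Rotation as R
HSV={'blue':((100,120,60),(130,255,255)),'orange':((8,120,120),(22,255,255)),'yellow':((25,120,100),(35,255,255))}
def ray(P,px,z):
    d=R.from_quat(P['orientation']).apply(np.linalg.inv(P['camera_matrix'])@[px[0],px[1],1])
    return P['position']+d*(z-P['position'][2])/d[2]
def blobs(img,c,amin=6,roi=None):
    m=cv2.inRange(cv2.cvtColor(img,cv2.COLOR_RGB2HSV),*map(np.array,HSV[c]))
    if roi: k=np.zeros_like(m);k[roi[1]:roi[3],roi[0]:roi[2]]=1;m*=k
    n,l,s,ce=cv2.connectedComponentsWithStats(m)
    return [(ce[i],s[i,4]) for i in range(1,n) if s[i,4]>=amin]
def totray(p,T):
    t,yaw=T;c,s=np.cos(yaw),np.sin(yaw);d=np.asarray(p)[:2]-t
    return np.array([c*d[0]+s*d[1],-s*d[0]+c*d[1]])
E
python3 - <<'E'
from h import *
for n,roi in(("top",(150,150,300,310)),("scene",(225,135,385,260))):
    img=cv2.imread(f"pics/{n}0.png")[:,:,::-1].copy();P=vision.camera_params(n)
    for c,z in(('blue',101),('orange',101),('yellow',104)):
        for ce,a in blobs(img,c,2,roi): print(n,c,ce.round(1),a,ray(P,ce,z).round(1))
    if n=="top":
        hsv=cv2.cvtColor(img,cv2.COLOR_RGB2HSV)
        m=cv2.inRange(hsv,np.array((0,0,200)),np.array((180,40,255)))
        k=np.zeros_like(m);k[150:310,150:300]=1;m*=k
        cs=max(cv2.findContours(m,0,2)[0],key=cv2.contourArea)
        h=cv2.convexHull(cs); q=np.array([ray(P,p[0],90)[:2] for p in h],np.float32)
        r=cv2.minAreaRect(q);print(r,cv2.boxPoints(r).round(1))
        cv2.imwrite("pics/crop.png",cv2.resize(img[145:315,120:320],None,fx=3.5,fy=3.5,interpolation=2)[:,:,::-1])
E
```

```text
top blue [223.6 193.4] 58 [626.8 125.7 101. ]
top blue [222.9 192.2] 58 [629.6 127.4 101. ]
top blue [194.7 216.3] 59 [572.4 189.1 101. ]
top blue [193.4 215.4] 58 [574.6 192.  101. ]
top blue [207.7 251.6] 60 [494.2 155.4 101. ]
top blue [207.2 251.2] 63 [494.9 156.5 101. ]
top orange [233.3 253.6] 56 [491.   98.2 101. ]
top orange [232.4 253.3] 58 [491.7 100.1 101. ]
top yellow [268. 206.] 9 [599.1  23.2 104. ]
top yellow [273. 230.] 9 [545.1  11.  104. ]
((547.5575561523438, 139.16574096679688), (315.741943359375, 254.818115234375), 12.357778549194336) [[366.1 229.8]
 [420.6 -19.1]
 [729.   48.5]
 [674.5 297.4]]
scene blue [332.3 174.2] 81 [501.6 159.  101. ]
scene blue [335.8 195.5] 97 [580.  194.2 101. ]
scene blue [300.3 197.4] 40 [624.2 126.9 101. ]
scene blue [299.8 202.5] 58 [641.8 133.2 101. ]
scene orange [311.5 166.5] 73 [493.8 102.2 101. ]
scene yellow [270. 165.] 9 [541.4  10.5 104. ]
scene yellow [263.9 176.7] 10 [594.6  20.7 104. ]
```

View pics/crop.png

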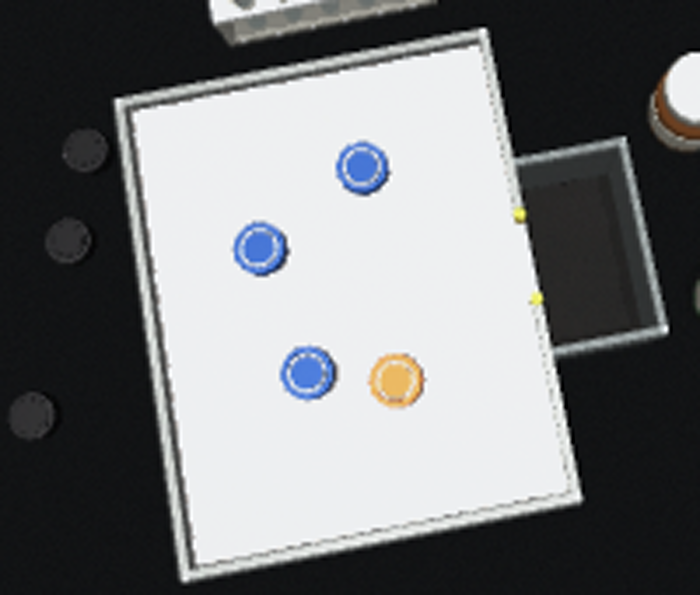

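The crop confirms three blue caps, the orange one apart, and the gate on the right. I'll cradle each cap between the two part-open fingertips (gap about 20 mm) and push along the tool's -x axis.

```bash
cat >> h.py <<'E'
O=np.array([550.3,117.6]); Y=np.radians(12.4); T=(O,Y)
def world(x,y): c,s=np.cos(Y),np.sin(Y); return O+[c*x-s*y,s*x+c*y]
def go(x,y,z,pushdir_tray_deg):
    "shift (scaled) + turn to put TCP at tray x,y, height z, tool -x along pushdir"
    s=env.state();r=R.from_quat(s['tool_rot']);tx=r.apply([1,0,0])
    a=np.degrees(np.arctan2(tx[1],tx[0])); b=pushdir_tray_deg+12.4+180
    d=(b-a+180)%360-180
    w=np.r_[world(x,y),z]
    print('t',round(s['time_s'],2),'tray now',totray(s['ee_pos'],T).round(1),'z',s['ee_pos'][2].round(1),'F',s['force'].round(1),'w',round(s['grip_width'],1))
    print('shift',(r.inv().apply(w-s['ee_pos'])/1000).round(4),'az',round(-np.radians(d)/1.5,3),'j',s['joint_positions'].round(2))
def look(name=None):
    img=vision.read_camera("top");P=vision.camera_params("top")
    for c in('blue','orange'):
        m=cv2.inRange(cv2.cvtColor(img,cv2.COLOR_RGB2HSV),*map(np.array,HSV[c]))
        k=np.zeros_like(m);k[150:310,150:315]=1
        m=cv2.morphologyEx(m*k,cv2.MORPH_CLOSE,np.ones((3,3)))
        n,l,s,ce=cv2.connectedComponentsWithStats(m)
        for i in range(1,n):
            if s[i,4]>15: print(c,s[i,4],'tray',totray(ray(P,ce[i],101),T).round(1))
    if name: cv2.imwrite(f"pics/{name}.png",cv2.resize(img[145:315,120:320],None,fx=3.5,fy=3.5)[:,:,::-1])
E
python3 -c "
from h import *
look(); go(101,3,150,205.4)"
```

```text
blue 159 tray [78.5 -7.7]
blue 166 tray [38.7 66.6]
blue 170 tray [-46.   49.5]
orange 169 tray [-61.4  -5.2]
t 0.15 tray now [-292.8  482.3] z 230.9 F [ 0.2 -0.8 -0.1] w 85.3
shift [-0.5784 -0.2241  0.0809] az 1.457 j [ 1.06  0.38  1.3   0.    1.46 -0.22]
```

Emit:
jog_arm --pt "-0.03 -0.01 0 0.0 0 0.08 20" --pt "-0.06 -0.02 0 0 0 0.16 20" --pt "-0.1 -0.04 0 0 0 0.24 20" --pt "-0.135 -0.055 0 0 0 0.32 20" --pt "-0.17 -0.07 0 0 0 0.4 20" --pt "-0.205 -0.085 0 0 0 0.48 20" --pt "-0.24 -0.1 0 0 0 0.56 20" --pt "-0.275 -0.115 0 0 0 0.64 20" --pt "-0.31 -0.125 0 0 0 0.72 20" --pt "-0.345 -0.135 0 0 0 0.8 20" --pt "-0.38 -0.145 0 0 0 0.88 20" --pt "-0.4 -0.155 0 0 0 0.96 20"

```text
time_s: 1.15
ee_pos: [500.7, 258.7, 230.7]
tool_rot: [0.766, 0.643, -0.0, 0.0]
force: [0.2, -0.0, -0.2]
grip_width: 20.1
```

```bash
python3 -c "
from h import *
go(105.6,5,130,205.4)"
```

```text
t 1.15 tray now [-18.2 148.4] z 230.7 F [ 0.2 -0.  -0.2] w 20.1
shift [-0.0855  0.169   0.1008] az 0.491 j [ 0.27  0.41  1.26 -0.    1.48  0.44]
```

Emit:
jog_arm --pt "-0.017 0.034 0.02 0 0 0.08 20" --pt "-0.034 0.068 0.04 0 0 0.16 20" --pt "-0.05 0.1 0.06 0 0 0.24 20" --pt "-0.068 0.135 0.08 0 0 0.32 20" --pt "-0.0855 0.169 0.1 0 0 0.4 20" --pt "-0.0855 0.169 0.1 0 0 0.491 20" --pt "-0.0855 0.169 0.1 0 0 0.491 20" --pt "-0.0855 0.169 0.1 0 0 0.491 20"

```text
time_s: 1.82
ee_pos: [650.3, 148.5, 131.0]
tool_rot: [0.944, 0.329, -0.0, -0.0]
force: [0.6, 0.8, 0.4]
grip_width: 19.9
```

```bash
cat > wr.py <<'E'
from h import *
import sys
cv2.imwrite(f"pics/{sys.argv[1]}.png",vision.read_camera("wrist")[:,:,::-1])
E
python3 wr.py w1; python3 -c "
from h import *
go(105.6,5,94,205.4)"
```

```text
t 1.87 tray now [104.3   9.4] z 131.8 F [-0.3  0.9 -0.1] w 19.7
shift [-0.0008  0.0045  0.0378] az 0.008 j [0.05 0.66 1.09 0.   1.39 0.95]
```

View pics/w1.png

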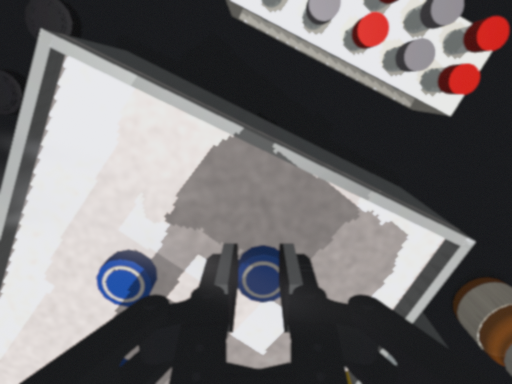

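Wrist view: the cap is at (262,273), ahead of the two fingertips (about columns 232 and 290) and roughly 4 mm off in tool y. That matches the computed correction. The rack is clear.

Emit:
jog_arm --pt "-0.001 0.0045 0.01 0 0 0.008 20" --pt "-0.001 0.0045 0.02 0 0 0.008 20" --pt "-0.001 0.0045 0.03 0 0 0.008 20" --pt "-0.001 0.0045 0.037 0 0 0.008 20" --pt "-0.001 0.0045 0.037 0 0 0.008 20" --pt "-0.001 0.0045 0.037 0 0 0.008 20"

```text
time_s: 2.37
ee_pos: [652.3, 144.5, 93.8]
tool_rot: [0.947, 0.323, -0.001, -0.0]
force: [0.2, 0.2, 0.6]
grip_width: 20.0
```

```bash
python3 -c "
from h import *
go(22.3,-34.4,94,205.4)"
```

```text
t 2.37 tray now [105.4   4.4] z 93.8 F [0.2 0.2 0.6] w 20.0
shift [-0.0917 -0.0003 -0.0002] az -0.002 j [0.04 0.7  1.13 0.   1.31 0.96]
```

Emit:
jog_arm --pt "-0.006 0 0 0 0 0 20" --pt "-0.014 0 0 0 0 0 20" --pt "-0.023 0 0 0 0 0 20" --pt "-0.032 0 0 0 0 0 20" --pt "-0.041 0 0 0 0 0 20" --pt "-0.05 0 0 0 0 0 20" --pt "-0.059 0 0 0 0 0 20" --pt "-0.068 0 0 0 0 0 20" --pt "-0.077 0 0 0 0 0 20" --pt "-0.084 0 0 0 0 0 20" --pt "-0.089 0 0 0 0 0 20" --pt "-0.0915 0 0 0 0 0 20"

```text
time_s: 3.37
ee_pos: [579.6, 88.0, 94.5]
tool_rot: [0.947, 0.322, 0.0, 0.0]
force: [0.7, -0.3, 0.2]
grip_width: 19.8
```

```bash
python3 wr.py w2; python3 -c "
from h import *
look()
go(22.3,-34.4,94,205.4)"
```

```text
blue 66 tray [ -6.5 -43.1]
t 3.47 tray now [ 22.6 -35. ] z 94.4 F [ 0.2 -0.1  0.1] w 20.1
shift [-0.0001 -0.0007  0.0004] az -0.003 j [-0.05  0.57  1.39  0.    1.18  0.86]
```

View pics/w2.png

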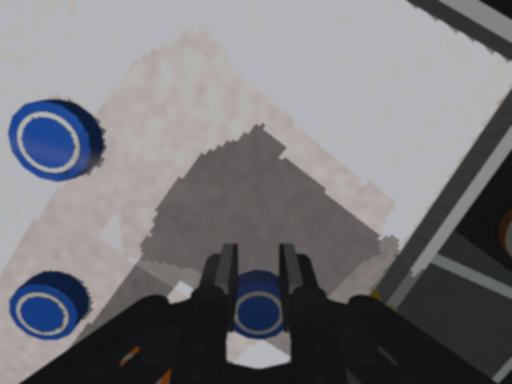

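The cap sits cradled between the fingertips at about (260,305). Next I lift off, swing behind it and look from the top.

Emit:
jog_arm --pt "0.008 0 0 0 0 0 20" --pt "0.01 0 -0.02 0 0 -0.06 20" --pt "0.01 0 -0.036 0 0 -0.14 20" --pt "0.01 -0.01 -0.036 0 0 -0.22 20" --pt "0.01 -0.02 -0.036 0 0 -0.3 20" --pt "0.01 -0.03 -0.036 0 0 -0.38 20" --pt "0.01 -0.03 -0.036 0 0 -0.46 20" --pt "0.01 -0.03 -0.036 0 0 -0.54 20" --pt "0.01 -0.03 -0.036 0 0 -0.62 20" --pt "0.01 -0.03 -0.036 0 0 -0.7 20" --pt "0.01 -0.03 -0.036 0 0 -0.75 20" --pt "0.01 -0.03 -0.036 0 0 -0.75 20"

```text
time_s: 4.47
ee_pos: [570.3, 119.0, 130.2]
tool_rot: [0.628, 0.778, 0.0, 0.0]
force: [1.1, -0.2, 0.2]
grip_width: 20.1
```

```bash
python3 -c "
from h import *
look('t1')
go(0,-12,94,270)"
```

```text
blue 101 tray [ -2.3 -51.6]
t 4.52 tray now [19.7 -3. ] z 130.2 F [-0.6 -0.4 -0.8] w 19.6
shift [-0.0091 -0.0197  0.0362] az -0.005 j [ 0.    0.52  1.36  0.    1.25 -0.21]
```

View pics/t1.png

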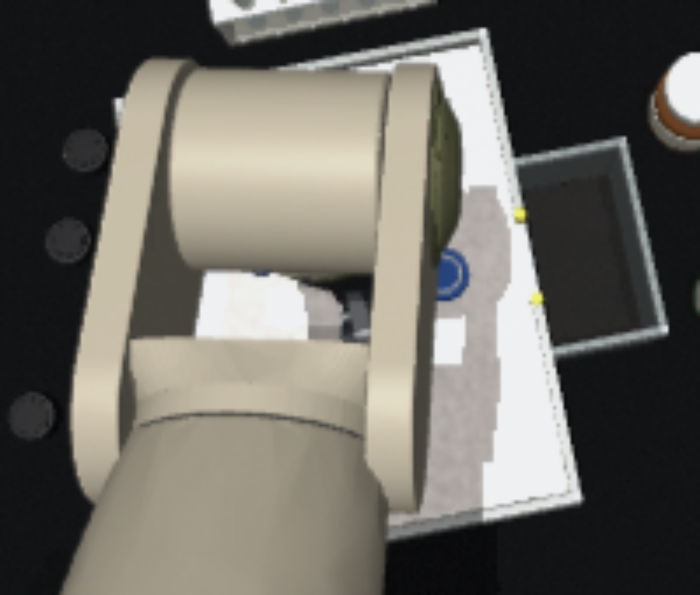

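The cap is near the gate line at tray (about -1,-46); the arm partly hides it. I lower the tool behind it and push straight.

Emit:
jog_arm --pt "-0.009 -0.01 0 0 0 -0.005 20" --pt "-0.009 -0.0205 0 0 0 -0.005 20" --pt "-0.009 -0.0205 0.01 0 0 -0.005 20" --pt "-0.009 -0.0205 0.02 0 0 -0.005 20" --pt "-0.009 -0.0205 0.03 0 0 -0.005 20" --pt "-0.009 -0.0205 0.036 0 0 -0.005 20" --pt "-0.009 -0.0205 0.036 0 0 -0.005 20"

```text
time_s: 5.1
ee_pos: [551.1, 105.5, 92.2]
tool_rot: [0.626, 0.78, -0.001, -0.001]
force: [-0.6, 0.3, -0.1]
grip_width: 20.1
```

```bash
python3 -c "
from h import *
go(0,-84,94,270)"
```

```text
t 5.1 tray now [ -1.9 -12. ] z 92.2 F [-0.6  0.3 -0.1] w 20.1
shift [-0.072   0.0018 -0.0019] az 0.001 j [-0.02  0.54  1.47  0.    1.14 -0.24]
```

Emit:
jog_arm --pt "-0.006 0.001 -0.001 0 0 0 20" --pt "-0.013 0.001 -0.001 0 0 0 20" --pt "-0.02 0.002 -0.001 0 0 0 20" --pt "-0.027 0.002 -0.001 0 0 0 20" --pt "-0.034 0.002 -0.001 0 0 0 20" --pt "-0.041 0.002 -0.001 0 0 0 20" --pt "-0.048 0.002 -0.001 0 0 0 20" --pt "-0.056 0.002 -0.001 0 0 0 20" --pt "-0.064 0.002 -0.001 0 0 0 20" --pt "-0.072 0.002 -0.001 0 0 0 20" --pt "-0.072 0.002 -0.001 0 0 0 20"

```text
time_s: 6.02
ee_pos: [569.5, 33.8, 95.3]
tool_rot: [0.626, 0.779, -0.0, 0.0]
force: [-0.1, 1.1, -0.6]
grip_width: 20.0
```

```bash
python3 wr.py w3; python3 -c "
from h import *
look('t2')
go(0,-84,94,270)"
```

```text
blue 166 tray [38.7 66.6]
t 6.12 tray now [  0.6 -84.6] z 95.3 F [-0.1 -0.8 -0.6] w 19.6
shift [ 0.0006 -0.0006  0.0013] az 0.001 j [-0.15  0.55  1.44  0.    1.15 -0.36]
```

View pics/t2.png

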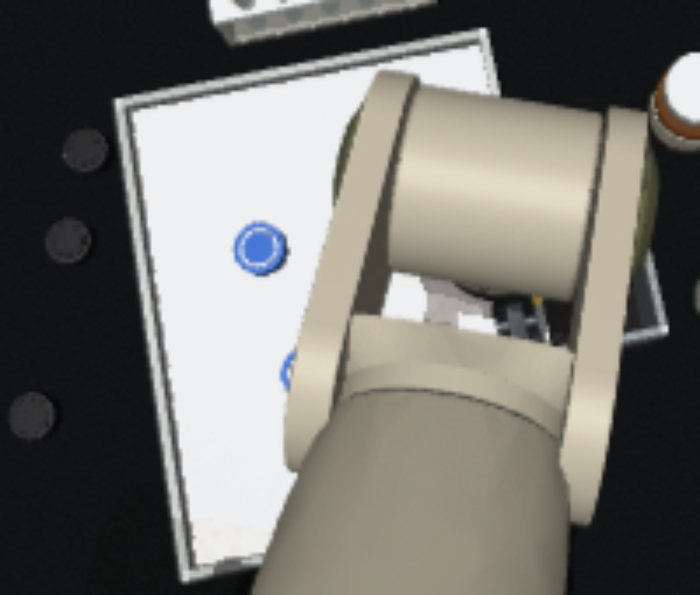

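The arm hides the gate. I lift and go behind the second cap, then check.

Emit:
jog_arm --pt "0.01 0 0 0 0 0 20" --pt "0.03 0 -0.02 0 0 0.05 20" --pt "0.05 0.01 -0.036 0 0 0.1 20" --pt "0.08 0.02 -0.036 0 0 0.18 20" --pt "0.11 0.03 -0.036 0 0 0.26 20" --pt "0.14 0.045 -0.036 0 0 0.34 20" --pt "0.174 0.057 -0.036 0 0 0.42 20" --pt "0.174 0.057 -0.036 0 0 0.462 20" --pt "0.174 0.057 -0.036 0 0 0.462 20" --pt "0.174 0.057 -0.036 0 0 0.462 20"

```text
time_s: 6.95
ee_pos: [586.4, 218.4, 131.1]
tool_rot: [0.853, 0.522, -0.0, -0.0]
force: [0.2, 0.1, -0.2]
grip_width: 20.1
```

```bash
python3 -c "
from h import *
look('t3')
go(57.9,89.7,94,230.3)"
```

```text
blue 166 tray [38.8 66.5]
blue 158 tray [  -7.3 -136.4]
blue 169 tray [-46.   49.4]
orange 170 tray [-61.4  -5.1]
t 7.0 tray now [57.  89.9] z 131.3 F [-0.5 -0.2  0.7] w 20.2
shift [0.0005 0.0009 0.0373] az 0.003 j [ 0.17  0.59  1.23 -0.    1.32  0.64]
```

View pics/t3.png

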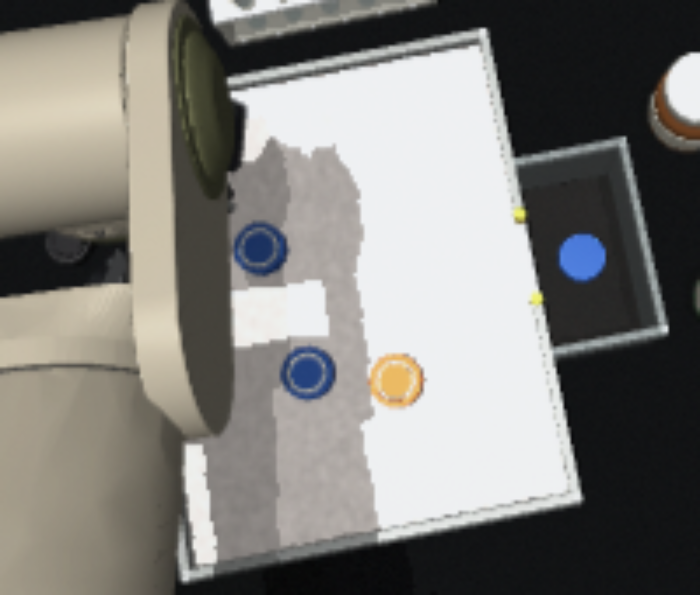

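The first cap lies in the slot at crop (582,257), and the rest haven't moved. I descend and push cap two to the centre line.

Emit:
jog_arm --pt "0.0005 0.001 0.01 0 0 0.003 20" --pt "0.0005 0.001 0.02 0 0 0.003 20" --pt "0.0005 0.001 0.03 0 0 0.003 20" --pt "0.0005 0.001 0.037 0 0 0.003 20" --pt "0.0005 0.001 0.037 0 0 0.003 20" --pt "-0.006 0.001 0.037 0 0 0.003 20" --pt "-0.014 0.001 0.037 0 0 0.003 20" --pt "-0.023 0.001 0.037 0 0 0.003 20" --pt "-0.032 0.001 0.037 0 0 0.003 20" --pt "-0.041 0.001 0.037 0 0 0.003 20" --pt "-0.05 0.001 0.037 0 0 0.003 20" --pt "-0.054 0.001 0.037 0 0 0.003 20"

```text
time_s: 8.0
ee_pos: [562.7, 167.9, 94.6]
tool_rot: [0.855, 0.519, -0.0, 0.0]
force: [0.2, 1.1, 0.2]
grip_width: 20.0
```

Emit:
jog_arm --pt "-0.006 0 0 0 0 0 20" --pt "-0.01 0 0 0 0 0 20" --pt "-0.0115 0 0 0 0 0 20" --pt "-0.0115 0 0 0 0 0 20" --pt "0 0 0 0 0 0 20" --pt "0 0 -0.02 0 0 -0.06 20" --pt "0 0 -0.036 0 0 -0.14 20" --pt "0 -0.01 -0.036 0 0 -0.22 20" --pt "0 -0.02 -0.036 0 0 -0.3 20" --pt "0 -0.02 -0.036 0 0 -0.38 20" --pt "0 -0.02 -0.036 0 0 -0.462 20" --pt "0 -0.02 -0.036 0 0 -0.462 20"

```text
time_s: 9.0
ee_pos: [545.8, 179.4, 130.4]
tool_rot: [0.626, 0.78, 0.0, 0.0]
force: [-0.1, 0.6, 0.3]
grip_width: 20.0
```

```bash
python3 wr.py w4; python3 -c "
from h import *
look()
go(0,52,94,270)"
```

```text
blue 158 tray [  -7.3 -136.4]
blue 165 tray [-0.2 18.4]
blue 84 tray [-47.2  42.5]
orange 174 tray [-61.1  -5.1]
t 9.1 tray now [ 8.8 61. ] z 130.2 F [ 0.3 -0.2 -0.6] w 19.9
shift [-0.009  -0.0087  0.0362] az -0.004 j [ 0.11  0.51  1.39  0.    1.24 -0.1 ]
```

View pics/w4.png

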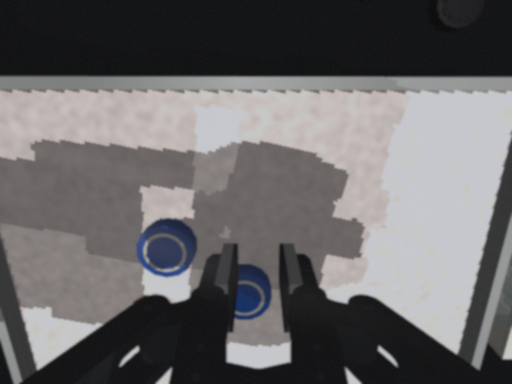

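Cap two is at tray (-0.2,18). In the wrist view it's at (248,292), and cap three at (167,247) is clear of the fingers. I lower at x about +2 and push to the gate.

Emit:
jog_arm --pt "-0.01 -0.007 0 0 0 -0.004 20" --pt "-0.01 -0.007 0.01 0 0 -0.004 20" --pt "-0.01 -0.007 0.02 0 0 -0.004 20" --pt "-0.01 -0.007 0.03 0 0 -0.004 20" --pt "-0.01 -0.007 0.036 0 0 -0.004 20" --pt "-0.01 -0.007 0.036 0 0 -0.004 20" --pt "-0.016 -0.007 0.036 0 0 -0.004 20" --pt "-0.024 -0.008 0.036 0 0 -0.004 20" --pt "-0.033 -0.009 0.036 0 0 -0.004 20" --pt "-0.042 -0.009 0.036 0 0 -0.004 20" --pt "-0.051 -0.009 0.036 0 0 -0.004 20" --pt "-0.06 -0.009 0.036 0 0 -0.004 20"

```text
time_s: 10.1
ee_pos: [549.8, 116.6, 94.6]
tool_rot: [0.626, 0.78, 0.0, 0.0]
force: [0.8, 0.2, -0.1]
grip_width: 20.2
```

```bash
python3 -c "
from h import *
go(0,-85,94,270)"
```

```text
t 10.1 tray now [-0.7 -0.9] z 94.6 F [ 0.8  0.2 -0.1] w 20.2
shift [-0.0842  0.0005  0.0006] az 0.002 j [-0.    0.53  1.47 -0.    1.14 -0.22]
```

Emit:
jog_arm --pt "-0.008 0.0005 0 0 0 0 20" --pt "-0.016 0.0005 0 0 0 0 20" --pt "-0.024 0.0005 0 0 0 0 20" --pt "-0.032 0.0005 0 0 0 0 20" --pt "-0.04 0.0005 0 0 0 0 20" --pt "-0.048 0.0005 0 0 0 0 20" --pt "-0.056 0.0005 0 0 0 0 20" --pt "-0.064 0.0005 0 0 0 0 20" --pt "-0.072 0.0005 0 0 0 0 20" --pt "-0.078 0.0005 0 0 0 0 20" --pt "-0.084 0.0005 0 0 0 0 20" --pt "-0.085 0.0005 0 0 0 0 20"

```text
time_s: 11.1
ee_pos: [568.7, 34.0, 94.3]
tool_rot: [0.626, 0.78, -0.0, 0.0]
force: [0.4, -0.1, -0.3]
grip_width: 20.0
```

```bash
python3 -c "
from h import *
go(-71.4,65.5,131,327.8)"
```

```text
t 11.1 tray now [  0.  -85.6] z 94.3 F [ 0.4 -0.1 -0.3] w 20.0
shift [ 0.1513 -0.0711 -0.0368] az -0.671 j [-0.15  0.55  1.44 -0.    1.15 -0.37]
```

Emit:
jog_arm --pt "0.01 0 0 0 0 0 20" --pt "0.03 0 -0.02 0 0 -0.04 20" --pt "0.05 -0.01 -0.037 0 0 -0.1 20" --pt "0.08 -0.03 -0.037 0 0 -0.18 20" --pt "0.11 -0.05 -0.037 0 0 -0.26 20" --pt "0.14 -0.071 -0.037 0 0 -0.34 20" --pt "0.1515 -0.071 -0.037 0 0 -0.42 20" --pt "0.1515 -0.071 -0.037 0 0 -0.5 20" --pt "0.1515 -0.071 -0.037 0 0 -0.58 20" --pt "0.1515 -0.071 -0.037 0 0 -0.66 20" --pt "0.1515 -0.071 -0.037 0 0 -0.671 20" --pt "0.1515 -0.071 -0.037 0 0 -0.671 20"

```text
time_s: 12.1
ee_pos: [465.7, 168.0, 131.4]
tool_rot: [0.172, 0.985, 0.0, -0.0]
force: [-0.7, -0.2, -0.1]
grip_width: 19.7
```

```bash
python3 -c "
from h import *
look('t4')
go(-71.3,65.6,94,327.3)"
```

```text
blue 262 tray [ -10.  -128.2]
orange 176 tray [-61.2  -5.1]
t 12.15 tray now [-71.7  67.2] z 131.3 F [-0.4  0.5  0.8] w 20.0
shift [-0.0012 -0.0012  0.0373] az 0.004 j [ 0.11  0.39  1.61  0.    1.15 -1.12]
```

View pics/t4.png

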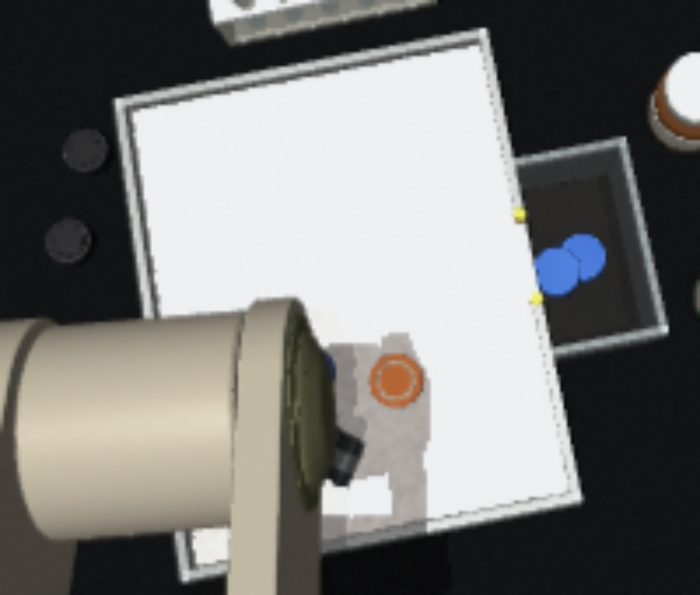

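Both caps are in the slot at (582,257) and (557,272), and the orange cap is still in place at (396,380). Cap three next.

Emit:
jog_arm --pt "-0.001 -0.001 0.01 0 0 0.004 20" --pt "-0.001 -0.001 0.02 0 0 0.004 20" --pt "-0.001 -0.001 0.03 0 0 0.004 20" --pt "-0.001 -0.001 0.037 0 0 0.004 20" --pt "-0.001 -0.001 0.037 0 0 0.004 20" --pt "-0.007 -0.001 0.037 0 0 0.004 20" --pt "-0.015 -0.001 0.037 0 0 0.004 20" --pt "-0.024 -0.001 0.037 0 0 0.004 20" --pt "-0.033 -0.001 0.037 0 0 0.004 20" --pt "-0.042 -0.001 0.037 0 0 0.004 20" --pt "-0.051 -0.001 0.037 0 0 0.004 20" --pt "-0.055 -0.001 0.037 0 0 0.004 20"

```text
time_s: 13.15
ee_pos: [519.1, 147.2, 94.4]
tool_rot: [0.175, 0.985, 0.0, 0.0]
force: [-0.5, 0.7, 0.5]
grip_width: 20.2
```

Emit:
jog_arm --pt "-0.003 0 0 0 0 0 20" --pt "-0.006 0 0 0 0 0 20" --pt "-0.006 0 0 0 0 0 20" --pt "0.004 0 0 0 0 0 20" --pt "0.006 0 -0.02 0 0 0.06 20" --pt "0.006 0 -0.036 0 0 0.14 20" --pt "0.006 0.01 -0.036 0 0 0.22 20" --pt "0.006 0.025 -0.036 0 0 0.3 20" --pt "0.006 0.025 -0.036 0 0 0.38 20" --pt "0.006 0.025 -0.036 0 0 0.46 20" --pt "0.006 0.025 -0.036 0 0 0.54 20" --pt "0.006 0.025 -0.036 0 0 0.662 20"

```text
time_s: 14.15
ee_pos: [519.4, 173.9, 130.3]
tool_rot: [0.602, 0.799, -0.0, -0.0]
force: [-0.8, 0.2, -0.2]
grip_width: 19.7
```

```bash
python3 -c "
from h import *
look('t5')
go(0,52,94,270)"
```

```text
blue 262 tray [ -10.  -128.2]
blue 135 tray [-0.  16.4]
orange 173 tray [-61.1  -5.2]
t 14.2 tray now [-18.1  61.6] z 130.3 F [0.2 0.3 0.6] w 19.6
shift [-0.0106  0.0175  0.0363] az 0.037 j [ 0.11  0.47  1.46  0.    1.21 -0.17]
```

Cap three is near (0,18). I position behind it, lower and push.

Emit:
jog_arm --pt "-0.01 0.01 0 0 0 0.037 20" --pt "-0.011 0.0175 0 0 0 0.037 20" --pt "-0.011 0.0175 0.01 0 0 0.037 20" --pt "-0.011 0.0175 0.02 0 0 0.037 20" --pt "-0.011 0.0175 0.03 0 0 0.037 20" --pt "-0.011 0.0175 0.036 0 0 0.037 20" --pt "-0.011 0.0175 0.036 0 0 0.037 20"

```text
time_s: 14.78
ee_pos: [539.2, 167.8, 92.3]
tool_rot: [0.621, 0.784, -0.001, -0.001]
force: [-0.6, 0.0, -0.0]
grip_width: 20.0
```

```bash
python3 -c "
from h import *
go(0,-85,94,270)"
```

```text
t 14.78 tray now [-0.1 51.4] z 92.3 F [-0.6  0.  -0. ] w 20.0
shift [-0.1364 -0.0018 -0.0017] az 0.009 j [ 0.09  0.54  1.46  0.    1.14 -0.14]
```

Emit:
jog_arm --pt "-0.007 0 -0.001 0 0 0.009 20" --pt "-0.015 0 -0.001 0 0 0.009 20" --pt "-0.023 0 -0.001 0 0 0.009 20" --pt "-0.031 0 -0.001 0 0 0.009 20" --pt "-0.039 0 -0.001 0 0 0.009 20" --pt "-0.047 0 -0.001 0 0 0.009 20" --pt "-0.055 -0.001 -0.001 0 0 0.009 20" --pt "-0.063 -0.001 -0.001 0 0 0.009 20" --pt "-0.071 -0.001 -0.001 0 0 0.009 20" --pt "-0.079 -0.001 -0.001 0 0 0.009 20"

```text
time_s: 15.62
ee_pos: [557.6, 89.8, 95.3]
tool_rot: [0.627, 0.779, -0.0, -0.0]
force: [0.4, 0.1, -0.0]
grip_width: 20.4
```

```bash
python3 -c "
from h import *
go(0,-85.5,94,270)"
```

```text
t 15.62 tray now [  1.1 -28.7] z 95.3 F [ 0.4  0.1 -0. ] w 20.4
shift [-0.0568 -0.0011  0.0013] az -0.0 j [-0.05  0.54  1.46 -0.    1.15 -0.27]
```

Emit:
jog_arm --pt "-0.008 -0.001 0.001 0 0 0 20" --pt "-0.016 -0.001 0.001 0 0 0 20" --pt "-0.024 -0.001 0.001 0 0 0 20" --pt "-0.032 -0.001 0.001 0 0 0 20" --pt "-0.04 -0.001 0.001 0 0 0 20" --pt "-0.048 -0.001 0.001 0 0 0 20" --pt "-0.054 -0.001 0.001 0 0 0 20" --pt "-0.057 -0.001 0.001 0 0 0 20" --pt "-0.057 -0.001 0.001 0 0 0 20"

```text
time_s: 16.37
ee_pos: [568.8, 34.1, 94.3]
tool_rot: [0.627, 0.779, 0.0, 0.0]
force: [0.1, -1.1, -1.3]
grip_width: 20.2
```

Emit:
jog_arm --pt "0.01 0 0 0 0 0 20" --pt "0.02 0 -0.02 0 0 0 20" --pt "0.03 0 -0.05 0 0 0 20" --pt "0.06 0 -0.08 0 0 0 20" --pt "0.1 0 -0.11 0 0 0 20" --pt "0.13 0 -0.12 0 0 0 20" --pt "0.16 0 -0.12 0 0 0 20" --pt "0.19 0 -0.12 0 0 0 20" --pt "0.22 0 -0.12 0 0 0 20" --pt "0.25 0 -0.12 0 0 0 20" --pt "0.28 0 -0.12 0 0 0 20" --pt "0.28 0 -0.12 0 0 0 20"

```text
time_s: 17.37
ee_pos: [506.1, 313.4, 214.2]
tool_rot: [0.625, 0.781, 0.0, -0.001]
force: [-0.6, 0.7, 0.4]
grip_width: 19.9
```

```bash
python3 -c "
from h import *
look('t6')
go(0,52,94,270)"
```

```text
blue 284 tray [  -8.9 -129.6]
orange 170 tray [-61.3  -5.1]
t 17.42 tray now [ -0.8 198.4] z 214.1 F [-0.1 -0.8  0.1] w 19.5
shift [-0.1465  0.0002  0.1201] az 0.003 j [0.35 0.47 1.2  0.   1.47 0.13]
```

View pics/t6.png

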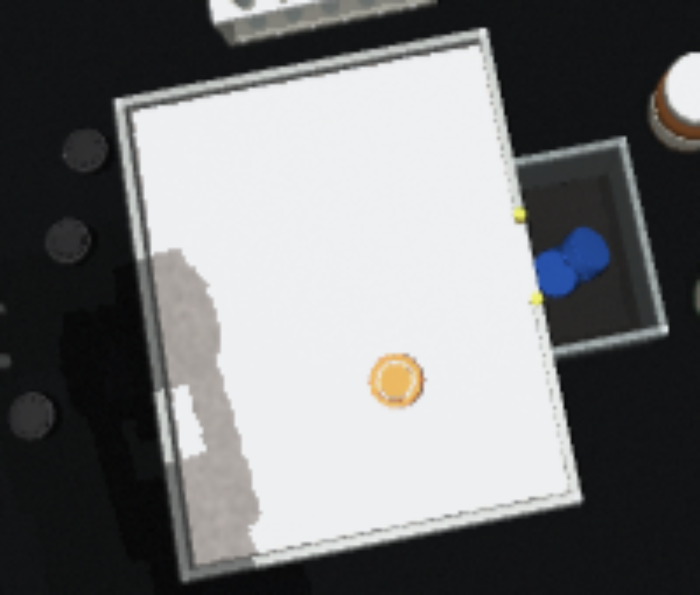

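The deck holds only the orange cap at (396,380). The blues are in the slot, with the third lying on top of the first at about (585,252). A quick check that they're at rest, then I hand in.

```bash
python3 -c "
from h import *
a=vision.read_camera('top').astype(int)
for _ in range(5): b=vision.read_camera('top').astype(int)
print(abs(a-b)[180:260,265:320].max(),abs(a-b)[180:260,265:320].mean()); look()
b=vision.read_camera('scene');P=vision.camera_params('scene')
print([(c.round(),n) for c,n in blobs(b,'blue',6,(225,135,385,260))])
print(env.state()['force'].round(1)); print(env.sign_off())"
```

```text
6 0.6835606060606061
blue 285 tray [  -8.9 -129.7]
orange 169 tray [-61.4  -5.2]
[]
[ 0.6 -0.5 -0.1]
the job is handed in; nothing more can be done
None
```

I pushed all three blue caps along the deck through the gate and into the slot, then handed the job in at about 18 s of the 72 s allowed. Each cap was cradled between the part-open fingertips, moved to the gate's centre line, then pushed straight out.

- **Blue caps:** The last top view shows none left on the deck. They lie in the slot, with the third on top of the first, so only two outlines plus the overlap can be told apart. The scene camera sees no blue on the tray either.
- **At rest:** Top pictures 0.25 s apart showed no change in the slot beyond image noise.
- **Orange cap:** It has not moved; it is at tray (-61,-5) mm.
- **Neighbours:** The arm never came near the jar, bottle, rack or the black look-alikes. I did not measure their positions again at the end.
- **Robot:** It was clear of everything, with force readings about 1 N or less.

No check failed. Sign-off gives no verdict, so I can't confirm the judged result.

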